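# Find the loose clamp on the dough roller cassette

## Task

One of the three clamp levers on the roller cassette is loose. Try each lever by pushing the orange post at its end sideways, clockwise (the tightening way), gently and with about 25 N at the very most, until it has given by several degrees, and feel how hard it was to start: tight ones give stiffly and soon come up solid, the loose one gives to a light push. Turn the loose one on until it too comes up solid; when all three are done, slip the red marker ring down over its pin, flat on its hub, and let go; leave the green ring and the steel bowl where they are.

Things in the scene. Friction and masses are not known exactly. Their poses are not given: they have to be found in the camera images.
- cassette: Roller cassette of a dough sheeter lying on the bench, fixed: an aluminium block 160 (x) x 400 (y) x 40 mm high, with a white roller along its far (+x) edge (up to 65 mm above the bench, between two dark cheeks 74 mm high). Origin: centre of its underside; y runs along its length. Three identical clamps stand in a row along it, about 130 mm apart.
- pin_a (a point): Foot of the steel pin of clamp a, on the axis about which its lever turns, level with the top of the black hub (74 mm above the bench). The pin is 12 mm thick and rises 27 mm above this point, its top 6 mm tapered. The hub is 30 mm across. Which clamp stands where in the row changes; z is up.
- post_a (a point): The orange upright post, 16 mm thick, at the end of the lever of clamp a; the point is on its axis, 87 mm above the bench. The post runs from 58 to 98 mm above the bench, 60 mm out from the pin; a black arm 14 mm wide joins it to the hub, its top 70 mm above the bench. Levers point roughly towards the robot.
- lever_a (a joint): Turn of the lever of clamp a in rad, 0 at the start, growing clockwise seen from above (tightening). It is held only by friction and stays where it is left. Pushed sideways on its post, a properly tight one gives at about 7 to 11 N and comes up solid (a hard stop) after about 9 degrees (0.16 rad); a loose one gives at about 2 to 3 N and comes up solid only after about 29 degrees (0.50 rad). All look the same; exactly one of the three is loose.
- pin_b (a point): Foot of the steel pin of clamp b, on the axis about which its lever turns, level with the top of the black hub (74 mm above the bench). The pin is 12 mm thick and rises 27 mm above this point, its top 6 mm tapered. The hub is 30 mm across. Which clamp stands where in the row changes; z is up.
- post_b (a point): The orange upright post, 16 mm thick, at the end of the lever of clamp b; the point is on its axis, 87 mm above the bench. The post runs from 58 to 98 mm above the bench, 60 mm out from the pin; a black arm 14 mm wide joins it to the hub, its top 70 mm above the bench. Levers point roughly towards the robot.
- lever_b (a joint): Turn of the lever of clamp b in rad, 0 at the start, growing clockwise seen from above (tightening). It is held only by friction and stays where it is left. Pushed sideways on its post, a properly tight one gives at about 7 to 11 N and comes up solid (a hard stop) after about 9 degrees (0.16 rad); a loose one gives at about 2 to 3 N and comes up solid only after about 29 degrees (0.50 rad). All look the same; exactly one of the three is loose.
- pin_c (a point): Foot of the steel pin of clamp c, on the axis about which its lever turns, level with the top of the black hub (74 mm above the bench). The pin is 12 mm thick and rises 27 mm above this point, its top 6 mm tapered. The hub is 30 mm across. Which clamp stands where in the row changes; z is up.
- post_c (a point): The orange upright post, 16 mm thick, at the end of the lever of clamp c; the point is on its axis, 87 mm above the bench. The post runs from 58 to 98 mm above the bench, 60 mm out from the pin; a black arm 14 mm wide joins it to the hub, its top 70 mm above the bench. Levers point roughly towards the robot.
- lever_c (a joint): Turn of the lever of clamp c in rad, 0 at the start, growing clockwise seen from above (tightening). It is held only by friction and stays where it is left. Pushed sideways on its post, a properly tight one gives at about 7 to 11 N and comes up solid (a hard stop) after about 9 degrees (0.16 rad); a loose one gives at about 2 to 3 N and comes up solid only after about 29 degrees (0.50 rad). All look the same; exactly one of the three is loose.
- ring_red_mid (a point): The marker: a loose red plastic ring lying flat on the bench at the start, 36 mm outside, 18 mm hole, 22 mm high, 30 g; the point is its centre, half-way up; z is the axis of the ring.
- ring_green_mid (a point): A loose green spare, to be left alone: a plastic ring lying flat on the bench at the start, 36 mm outside, 18 mm hole, 22 mm high, 30 g; the point is its centre, half-way up; z is the axis of the ring.
- bowl: Steel bowl, 140 mm wide, 75 mm high; loose bystander, leave alone. Origin: centre of its underside.
Not all that is in view belongs to the job. Of the things shaped like the part that bears ring_red_mid, the red one is meant.

How it is judged:
On the way, in this order (a step that is already met when the one before it is completed fails the run):
1. all three levers have been tried (each turned at least 0.04 rad clockwise) and the loose one has been turned home (over 0.42 rad) (value of joint each of lever_a, lever_b, lever_c above 0.04 rad and value of joint any of lever_a, lever_b, lever_c above 0.42 rad), for 0.1 s.
2. the red ring is over the pin of the loose clamp, down on its hub (((value of joint lever_a above 0.42 rad and horizontal distance between ring_red_mid and pin_a below 0.006 m and z of ring_red_mid in the frame of pin_a between 0.007 and 0.015 m and angle between ring_red_mid's own z axis and vertical below 0.12 rad) or (value of joint lever_b above 0.42 rad and horizontal distance between ring_red_mid and pin_b below 0.006 m and z of ring_red_mid in the frame of pin_b between 0.007 and 0.015 m and angle between ring_red_mid's own z axis and vertical below 0.12 rad) or (value of joint lever_c above 0.42 rad and horizontal distance between ring_red_mid and pin_c below 0.006 m and z of ring_red_mid in the frame of pin_c between 0.007 and 0.015 m and angle between ring_red_mid's own z axis and vertical below 0.12 rad))), for 0.2 s.
At the end, for the whole second after the job is handed in: Every lever is at least 0.04 rad clockwise of its start, the loose one over 0.42 rad; the red ring is round the loose clamp's pin (axes within 6 mm), flat on the hub (centre 7 to 15 mm above it, tilt under 7 degrees), released, at rest; green ring and bowl moved under 20 mm (value of joint each of lever_a, lever_b, lever_c above 0.04 rad and ((value of joint lever_a above 0.42 rad and horizontal distance between ring_red_mid and pin_a below 0.006 m and z of ring_red_mid in the frame of pin_a between 0.007 and 0.015 m and angle between ring_red_mid's own z axis and vertical below 0.12 rad) or (value of joint lever_b above 0.42 rad and horizontal distance between ring_red_mid and pin_b below 0.006 m and z of ring_red_mid in the frame of pin_b between 0.007 and 0.015 m and angle between ring_red_mid's own z axis and vertical below 0.12 rad) or (value of joint lever_c above 0.42 rad and horizontal distance between ring_red_mid and pin_c below 0.006 m and z of ring_red_mid in the frame of pin_c between 0.007 and 0.015 m and angle between ring_red_mid's own z axis and vertical below 0.12 rad)) and linear speed of ring_red below 0.02 m/s); the robot touches nothing.
It fails at once if a lever is turned the loosening way by more than 4 degrees (0.07 rad) (value of joint any of lever_a, lever_b, lever_c below -0.07 rad).
It fails at once if a lever is loaded with more than 40 N (contact force between anything else and lever_a above 40 N or contact force between anything else and lever_b above 40 N or contact force between anything else and lever_c above 40 N).
It fails at once if the green ring or the bowl is moved more than 20 mm (distance of any of ring_green_mid, bowl from where it was at the start of the episode above 0.02 m).
It also fails if it takes over 72 s, if anything falls off the work surface, if the arm or the gripper's body presses on something with over 40 N, if the wrist force passes 120 N, or if a joint passes its speed limit or range.

## Robot

A 6-joint arm with a two-finger parallel gripper is mounted at the origin on the work surface. World frame = base frame: x ahead of the robot, y to its left, z up, the work surface at z = 0. Lengths are in m, angles in rad, forces in N, time in s.
With the tool pointing down it reaches from about 0.35 to 0.775 m from the base axis. Payload 7.3 kg.
Tool frame: the origin (TCP) lies at the very end of the fingers, on their centre line; the grasp point (between the pads) lies 19 mm behind it (robot.hold_point_z is the distance from the TCP to the grasp point, in m); z points along the fingers, y is the direction in which the jaws open and shut (so a half turn about z gives the same grasp; the last joint's range is limited). The gripper opens to 92 mm and grips with 3 to 60 N. Pads are 19 mm wide; open, the fingers measure 130 mm over their backs; the gripper's body (75 mm by 190 mm) begins 47 mm behind the grasp point.
Start: joints at [-1.319, 0.342, 1.524, -0, 1.275, -0.146], TCP at [0.203, -0.484, 0.227] pointing down, gripper open.
Joint ranges: [-2.53, 2.53], [-0.77, 2.02], [0.04, 2.7], [-1, 4.14], [0.28, 2.66], [-3.11, 3.11]. Speed limits (rad/s): [2.57, 2.57, 3.14, 3.14, 3.14, 3.14].

## Interface

Orientations are given as [roll, pitch, yaw] about the fixed x, y, z axes, in that order (R = Rz(yaw) Ry(pitch) Rx(roll)).
In Python, from cell import monitor, viewer, robot gives the robot as it stands.
- The arm moves only by the tool move_arm, never from a script. Its argument "deltas" is a list of rows, each an object of numbers: "x", "y", "z": the shift along the tool's x, y, z in m; "wx", "wy", "wz": the turn, a rotation vector about the tool's x, y, z in degrees; "hand": the opening, from 0 (shut) to 1 (fully open). In form: [{"x": .., "y": .., "z": .., "wx": .., "wy": .., "wz": .., "hand": ..}, ...]. A call has 1 to 8 rows; each row is the pose to reach, as a shift and turn from the pose commanded when the call began, along the tool's axes at that moment; what a row does not reach only later rows make up. A row lasts 1/8 s, in which the tool goes at most 62.5 mm and 10.7 degrees, less where a joint would pass 70% of its speed; a pose out of reach is approached as far as the arm can. A call with a gripper value outside its range is refused whole. The fingers move at their own pace and stop on an object; "grip_force" is the grip in N (left out, the last holds). Time passes only in rows, so rows that repeat a pose let the fingers close. It gives the time, the measured TCP pose, the force and the opening at its end, in the units of the state.
- monitor.observe(): the state, without advancing time (a new reading comes with each control period).
- viewer.read_camera(name): name is "scene" or "top" or "wrist"; returns the picture (400x640x3 uint8, red, green, blue); there is no depth.
- viewer.camera_params(name): a dict with "camera_matrix" (3x3 intrinsics, pixels), "R" (3x3) and "t" (3): a world point X has camera coordinates R X + t. Camera axes: x right, y down, z forward; pixel columns grow to the right and rows downward; lengths in m; the calibration is good to about 2 mm. A picture is of the moment at which its call begins: read the wrist's pose just before it. camera_params takes no time and is no camera call; for the wrist camera it gives the pose at the moment of the call.
- robot.hand_in(): hands the job in, once; it reports no verdict.
The state is a dict: "time": time; "qpos": joint angles; "qvel": joint speeds; "joint_efforts": joint torques, N m; "tool_pos": TCP position; "tool_rot": TCP orientation; "contact_force": force on the tool from outside, world axes, zero at the start; "torque": the same for the moment, N m; "opening": finger opening in m.
Only numpy, scipy, OpenCV 4.12 (cv2) and the standard library are available. Lean on these libraries where they do the work, as an engineer would, in place of code of your own. Each camera call takes 0.05 s, during which the arm holds its last target. There are 200 camera calls.

## Working session

There is one attempt and no reset: what is moved stays moved. The work goes in short steps, Python scripts to look and compute and a tool call to move; the robot and the scene stay as the last step left them, time stands still between calls to the robot, and variables do not carry over. Pictures are saved under pics/ and viewed, about 8 in all and at most 12, crops included, and the job is handed in when it is done.

Besides the shell and the picture viewer there is one more tool, called after "Call:" by a JSON object that holds its "api" and its "payload", one argument or row to a line. move_arm: Moves the arm, as the interface text tells. Its arguments: {"type":"object","properties":{"deltas":{"type":"array","items":{"type":"object","properties":{"x":{"type":"number"},"y":{"type":"number"},"z":{"type":"number"},"wx":{"type":"number"},"wy":{"type":"number"},"wz":{"type":"number"},"hand":{"type":"number"}}}},"grip_force":{"type":"number"}},"required":["deltas"]}

```bash
mkdir -p pics; python3 - <<'E'
from cell import monitor, viewer, robot
import cv2, numpy as np
s=monitor.observe(); print({k:np.round(v,3) for k,v in s.items()}, robot.hold_point_z)
for n in ("scene","top"):
    im=viewer.read_camera(n); cv2.imwrite(f"pics/{n}0.png",im[:,:,::-1])
    p=viewer.camera_params(n); print(n,{k:np.round(v,3).tolist() for k,v in p.items()})
E
```

```text
{'time': np.float64(0.0), 'qpos': array([-1.319,  0.343,  1.525,  0.   ,  1.275, -0.146]), 'qvel': array([-0.002,  0.002,  0.   ,  0.001, -0.   , -0.   ]), 'joint_efforts': array([ -0.   , -43.124, -24.423,   0.072,   0.056,  -0.   ]), 'tool_pos': array([ 0.203, -0.484,  0.226]), 'tool_rot': array([-3.14 , -0.   ,  0.398]), 'contact_force': array([ 0.188,  0.173, -0.465]), 'torque': array([0.049, 0.017, 0.011]), 'opening': np.float64(0.092)} 0.0188
scene {'camera_matrix': [[413.618, 0.0, 317.37], [0.0, 413.618, 194.785], [0.0, 0.0, 1.0]], 'R': [[0.748, 0.663, -0.02], [0.43, -0.508, -0.747], [-0.506, 0.55, -0.665]], 't': [-0.401, -0.137, 1.364]}
top {'camera_matrix': [[404.709, 0.0, 315.562], [0.0, 404.709, 206.679], [0.0, 0.0, 1.0]], 'R': [[0.148, -0.989, 0.002], [-0.966, -0.145, -0.216], [0.213, 0.03, -0.976]], 't': [-0.048, 0.543, 1.097]}
```

View pics/top0.png

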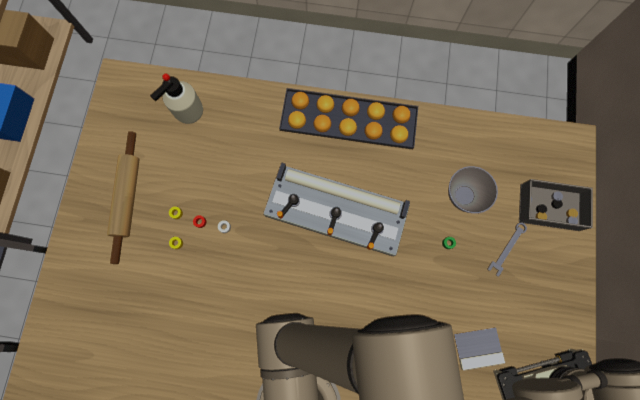

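View pics/scene0.png

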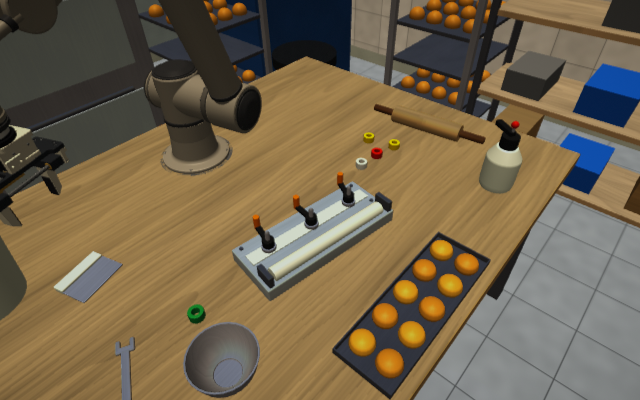

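```bash
cat > h.py <<'E'
from cell import monitor, viewer, robot
import cv2, numpy as np
def ray(n,px,z,p=None):
    p=p or viewer.camera_params(n); K,R,t=[np.array(p[k]) for k in("camera_matrix","R","t")]
    c=-R.T@t; d=R.T@np.linalg.inv(K)@np.array([px[0],px[1],1.]); return c+d*(z-c[2])/d[2]
def blobs(im,lo,hi,amin=8):
    h=cv2.cvtColor(im,cv2.COLOR_RGB2HSV); m=cv2.inRange(h,np.array(lo),np.array(hi))
    n,l,s,c=cv2.connectedComponentsWithStats(m); return [(c[i],s[i]) for i in range(1,n) if s[i,4]>=amin]
def proj(n,X,p=None):
    p=p or viewer.camera_params(n); v=np.array(p["camera_matrix"])@(np.array(p["R"])@X+p["t"]); return v[:2]/v[2]
E
python3 - <<'E'
from h import *
im=cv2.imread("pics/top0.png")[:,:,::-1].copy(); sc=cv2.imread("pics/scene0.png")[:,:,::-1].copy()
for c,s in blobs(im,(5,150,120),(18,255,255),6):
    if 260<c[0]<400 and 180<c[1]<260: print("post top",c,s,ray("top",c,.088).round(4))
for c,s in blobs(sc,(3,150,120),(18,255,255),6):
    if 230<c[0]<370 and 160<c[1]<240: print("post sc",c,s,ray("scene",c,.084).round(4))
for c,s in blobs(im,(0,150,80),(5,255,255),6)+blobs(im,(172,150,80),(180,255,255),6):print("red",c,s,ray("top",c,.018).round(4))
for c,s in blobs(sc,(0,150,80),(5,255,255),6)+blobs(sc,(172,150,80),(180,255,255),6):print("redsc",c,s,ray("scene",c,.014).round(4))
for c,s in blobs(im,(45,100,40),(80,255,255),6):print("green",c,s,ray("top",c,.018).round(4))
for c,s in blobs(im,(20,150,80),(35,255,255),20):print("yel",c,s[4],ray("top",c,.018).round(4))
print("white",ray("top",(224,226.5),.018))
for u in [(293,201),(336,213),(378,229)]: print("hub",ray("top",u,.08).round(3))
for u in [(268,243),(311,219),(348,198)]: print("hubsc",ray("scene",u,.076).round(3))
g=cv2.resize(im[150:270,250:420],None,fx=4.5,fy=4.5,interpolation=cv2.INTER_CUBIC); cv2.imwrite("pics/c1.png",g[:,:,::-1])
E
```

```text
post top [279.06666667 213.13333333] [277 211   5   6  15] [0.5041 0.1299 0.088 ]
post top [329.84615385 229.46153846] [328 228   5   5  13] [ 0.4797 -0.0158  0.088 ]
post top [370.71428571 245.21428571] [368 243   6   6  14] [ 0.4532 -0.1321  0.088 ]
post sc [339.9        173.63333333] [337 171   7   7  30] [0.4957 0.1415 0.084 ]
post sc [295.4137931  196.44827586] [293 194   6   6  29] [ 0.4674 -0.0054  0.084 ]
post sc [255.13513514 216.78378378] [252 214   8   8  37] [ 0.4436 -0.1235  0.084 ]
red [165.87179487  76.87179487] [163  74   7   7  39] [0.9004 0.5686 0.018 ]
red [199.        221.2244898] [193 216  13  12  98] [0.4585 0.3666 0.018 ]
redsc [514.89473684 123.81578947] [511 121   8   7  38] [0.7302 0.813  0.014 ]
redsc [376.03960396 152.73267327] [371 148  12  11 101] [0.4622 0.3666 0.014 ]
green [448.97169811 242.47169811] [443 237  13  12 106] [ 0.5048 -0.3645  0.018 ]
yel [300.51851852 100.22222222] 27 [0.8844 0.1321 0.018 ]
yel [325.44871795 102.14102564] 156 [0.8896 0.0537 0.018 ]
yel [376.4522293  109.23566879] 157 [ 0.8895 -0.1075  0.018 ]
yel [350.90909091 107.5       ] 22 [ 0.8835 -0.0277  0.018 ]
yel [296.59748428 118.09433962] 159 [0.8229 0.1348 0.018 ]
yel [402.0952381  114.57142857] 21 [ 0.8836 -0.1887  0.018 ]
yel [348.09090909 125.38787879] 165 [ 0.8226 -0.0268  0.018 ]
yel [322.96 123.4 ] 25 [0.8176 0.0511 0.018 ]
yel [374.08333333 130.41666667] 24 [ 0.8181 -0.1084  0.018 ]
yel [399.98136646 132.61490683] 161 [ 0.8228 -0.1884  0.018 ]
yel [175.14393939 212.32575758] 132 [0.4742 0.4417 0.018 ]
yel [572.42857143 212.55102041] 49 [ 0.6476 -0.7186  0.018 ]
yel [541.625      215.35416667] 48 [ 0.6256 -0.6287  0.018 ]
yel [175.40769231 242.46153846] 130 [0.387  0.4212 0.018 ]
white [0.45401571 0.29097705 0.018     ]
hub [0.546 0.098 0.08 ]
hub [ 0.53  -0.026  0.08 ]
hub [ 0.502 -0.148  0.08 ]
hubsc [ 0.525 -0.158  0.076]
hubsc [ 0.548 -0.034  0.076]
hubsc [0.569 0.085 0.076]
```

View pics/c1.png

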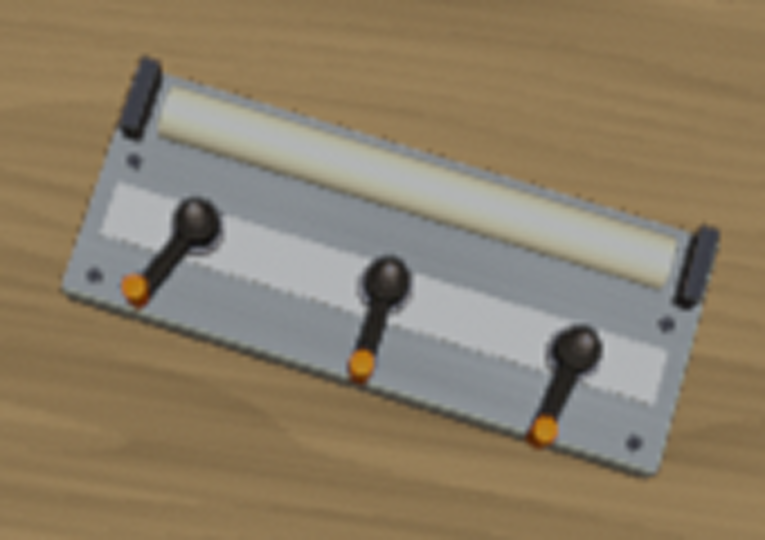

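Call:
{"api": "move_arm", "payload": {
  "deltas": [
    {"x": 0.34,"y": -0.197,"wz": 42.3,"hand": 0},
    {"x": 0.34,"y": -0.197,"wz": 42.3,"hand": 0},
    {"x": 0.34,"y": -0.197,"wz": 42.3,"hand": 0},
    {"x": 0.34,"y": -0.197,"wz": 42.3,"hand": 0},
    {"x": 0.34,"y": -0.197,"wz": 42.3,"hand": 0},
    {"x": 0.34,"y": -0.197,"wz": 42.3,"hand": 0},
    {"x": 0.34,"y": -0.197,"wz": 42.3,"hand": 0},
    {"x": 0.34,"y": -0.197,"wz": 42.3,"hand": 0}
  ]
}}

```text
schema error: expected keys x, y, z, wx, wy, wz, hand
```

```bash
python3 - <<'E'
from h import *
s=monitor.observe(); print({k:np.round(v,4) for k,v in s.items() if k in("time","tool_pos","tool_rot","contact_force","opening")})
p=viewer.camera_params("wrist"); im=viewer.read_camera("wrist"); cv2.imwrite("pics/w1.png",im[:,:,::-1])
import pickle; pickle.dump(p,open("w1.pkl","wb"))
print({k:np.round(v,3).tolist() for k,v in p.items()})
for c,st in blobs(im,(3,150,100),(18,255,255),30): print(c,st,ray("wrist",c,.098,p).round(4))
E
```

```text
{'time': np.float64(0.1), 'tool_pos': array([ 0.2033, -0.4836,  0.2261]), 'tool_rot': array([-3.1403e+00, -2.0000e-04,  3.9780e-01]), 'contact_force': array([-0.5375, -0.5065,  0.0748]), 'opening': np.float64(0.0918)}
{'camera_matrix': [[282.413, 0.0, 318.756], [0.0, 282.413, 195.25], [0.0, 0.0, 1.0]], 'R': [[0.387, -0.922, -0.002], [-0.884, -0.372, 0.282], [-0.261, -0.107, -0.959]], 't': [-0.524, -0.035, 0.391]}
```

View pics/w1.png

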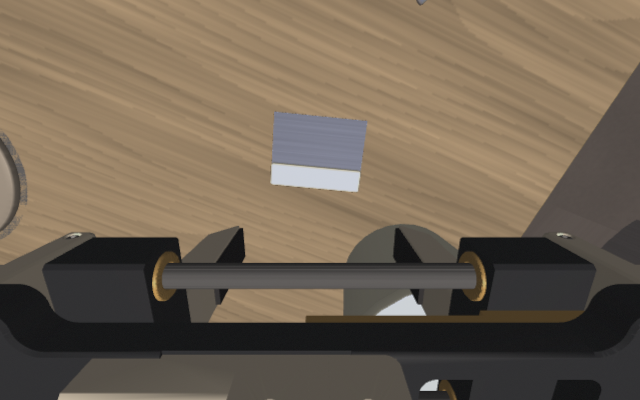

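The wrist picture shows only bench and scraper, because the move was refused: every row needs all its keys. I'm sending it again complete.

Call:
{"api": "move_arm", "payload": {
  "deltas": [
    {"x": 0.34,"y": -0.197,"z": 0,"wx": 0,"wy": 0,"wz": 42.3,"hand": 0},
    {"x": 0.34,"y": -0.197,"z": 0,"wx": 0,"wy": 0,"wz": 42.3,"hand": 0},
    {"x": 0.34,"y": -0.197,"z": 0,"wx": 0,"wy": 0,"wz": 42.3,"hand": 0},
    {"x": 0.34,"y": -0.197,"z": 0,"wx": 0,"wy": 0,"wz": 42.3,"hand": 0},
    {"x": 0.34,"y": -0.197,"z": 0,"wx": 0,"wy": 0,"wz": 42.3,"hand": 0},
    {"x": 0.34,"y": -0.197,"z": 0,"wx": 0,"wy": 0,"wz": 42.3,"hand": 0},
    {"x": 0.34,"y": -0.197,"z": 0,"wx": 0,"wy": 0,"wz": 42.3,"hand": 0},
    {"x": 0.34,"y": -0.197,"z": 0,"wx": 0,"wy": 0,"wz": 42.3,"hand": 0}
  ]
}}

```text
time: 1.15
tool_pos: [0.4415, -0.1685, 0.2265]
tool_rot: [-3.141, 0.0, -0.336]
contact_force: [0.3, -0.7, 0.0]
opening: 0.0164
```

```bash
cat > look.py <<'E'
from h import *
import sys,pickle
n=sys.argv[1]
s=monitor.observe(); print({k:np.round(v,4) for k,v in s.items() if k in("time","tool_pos","tool_rot","contact_force","opening")})
p=viewer.camera_params("wrist"); im=viewer.read_camera("wrist"); cv2.imwrite(f"pics/{n}.png",im[:,:,::-1]); pickle.dump(p,open(n+".pkl","wb"))
for c,st in blobs(im,(5,150,100),(18,255,255),30): print("orange",c.round(1),st,ray("wrist",c,.09,p).round(4))
for c,st in blobs(im,(0,150,80),(4,255,255),60)+blobs(im,(172,150,80),(180,255,255),60): print("red",c.round(1),st,ray("wrist",c,.018,p).round(4))
E
python3 look.py w2
```

```text
{'time': np.float64(1.15), 'tool_pos': array([ 0.4415, -0.1685,  0.2265]), 'tool_rot': array([-3.1412e+00,  4.0000e-04, -3.3600e-01]), 'contact_force': array([ 0.3347, -0.6863,  0.0323]), 'opening': np.float64(0.0164)}
orange [283.2 187.4] [275 179  18  17 195] [ 0.453  -0.1312  0.09  ]
orange [178.2 200.2] [167 191  28  19 260] [ 0.4773 -0.0176  0.09  ]
orange [ 51.3 219.2] [ 37 210  37  20 308] [0.504  0.1264 0.09  ]
```

View pics/w2.png

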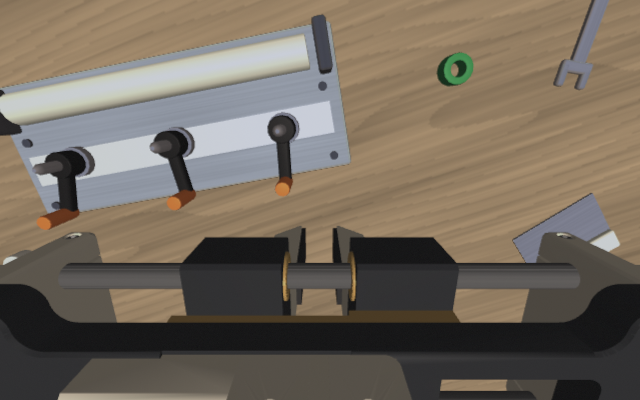

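The wrist view shows the posts at (283,187), (178,200) and (51,219), which agrees with the top view. Next I descend beside the right-hand clamp's post.

Call:
{"api": "move_arm", "payload": {
  "deltas": [
    {"x": 0,"y": 0,"z": 0.05,"wx": 0,"wy": 0,"wz": 0,"hand": 0},
    {"x": 0,"y": 0,"z": 0.1,"wx": 0,"wy": 0,"wz": 0,"hand": 0},
    {"x": 0,"y": 0,"z": 0.14,"wx": 0,"wy": 0,"wz": 0,"hand": 0},
    {"x": 0,"y": 0,"z": 0.149,"wx": 0,"wy": 0,"wz": 0,"hand": 0},
    {"x": 0,"y": 0,"z": 0.149,"wx": 0,"wy": 0,"wz": 0,"hand": 0},
    {"x": 0,"y": 0,"z": 0.149,"wx": 0,"wy": 0,"wz": 0,"hand": 0}
  ]
}}

```text
time: 1.95
tool_pos: [0.4414, -0.1716, 0.0793]
tool_rot: [3.141, -0.003, -0.341]
contact_force: [-0.1, -0.1, -0.1]
opening: 0.0002
```

Call:
{"api": "move_arm", "payload": {
  "deltas": [
    {"x": 0,"y": -0.002,"z": 0,"wx": 0,"wy": 0,"wz": 0,"hand": 0},
    {"x": 0,"y": -0.004,"z": 0,"wx": 0,"wy": 0,"wz": 0,"hand": 0},
    {"x": 0,"y": -0.006,"z": 0,"wx": 0,"wy": 0,"wz": 0,"hand": 0},
    {"x": 0,"y": -0.008,"z": 0,"wx": 0,"wy": 0,"wz": 0,"hand": 0}
  ]
}}

```text
time: 2.45
tool_pos: [0.4433, -0.1629, 0.0778]
tool_rot: [3.141, -0.0, -0.34]
contact_force: [-0.1, 0.6, 0.8]
opening: 0.0005
```

Call:
{"api": "move_arm", "payload": {
  "deltas": [
    {"x": 0,"y": -0.0015,"z": 0,"wx": 0,"wy": 0,"wz": 0,"hand": 0},
    {"x": 0,"y": -0.003,"z": 0,"wx": 0,"wy": 0,"wz": 0,"hand": 0},
    {"x": 0,"y": -0.004,"z": 0,"wx": 0,"wy": 0,"wz": 0,"hand": 0},
    {"x": 0,"y": -0.005,"z": 0,"wx": 0,"wy": 0,"wz": 0,"hand": 0}
  ]
}}

```text
time: 2.95
tool_pos: [0.4449, -0.1584, 0.0777]
tool_rot: [3.142, 0.0, -0.34]
contact_force: [-0.0, -0.3, 0.1]
opening: 0.0007
```

Call:
{"api": "move_arm", "payload": {
  "deltas": [
    {"x": 0,"y": -0.001,"z": 0,"wx": 0,"wy": 0,"wz": 0,"hand": 0},
    {"x": 0,"y": -0.002,"z": 0,"wx": 0,"wy": 0,"wz": 0,"hand": 0}
  ]
}}

```text
time: 3.2
tool_pos: [0.4456, -0.1565, 0.0777]
tool_rot: [3.142, -0.0, -0.341]
contact_force: [-0.2, -0.2, 0.8]
opening: 0.0007
```

Call:
{"api": "move_arm", "payload": {
  "deltas": [
    {"x": 0,"y": -0.001,"z": 0,"wx": 0,"wy": 0,"wz": 0,"hand": 0},
    {"x": 0,"y": -0.002,"z": 0,"wx": 0,"wy": 0,"wz": 0,"hand": 0}
  ]
}}

```text
time: 3.45
tool_pos: [0.4461, -0.1549, 0.0777]
tool_rot: [3.141, 0.0, -0.34]
contact_force: [-2.0, -2.3, 0.2]
opening: 0.0006
```

Call:
{"api": "move_arm", "payload": {
  "deltas": [
    {"x": 0,"y": -0.0007,"z": 0,"wx": 0,"wy": 0,"wz": 0,"hand": 0},
    {"x": 0,"y": -0.0015,"z": 0,"wx": 0,"wy": 0,"wz": 0,"hand": 0}
  ]
}}

```text
time: 3.7
tool_pos: [0.4465, -0.1533, 0.0777]
tool_rot: [3.141, 0.0, -0.341]
contact_force: [-1.5, -2.7, -0.3]
opening: 0.0007
```

Call:
{"api": "move_arm", "payload": {
  "deltas": [
    {"x": 0,"y": -0.0007,"z": 0,"wx": 0,"wy": 0,"wz": 0,"hand": 0},
    {"x": 0,"y": -0.0015,"z": 0,"wx": 0,"wy": 0,"wz": 0,"hand": 0}
  ]
}}

```text
time: 3.95
tool_pos: [0.447, -0.1517, 0.0777]
tool_rot: [3.142, 0.0, -0.34]
contact_force: [-2.0, -2.6, 0.5]
opening: 0.0004
```

Call:
{"api": "move_arm", "payload": {
  "deltas": [
    {"x": 0,"y": -0.0007,"z": 0,"wx": 0,"wy": 0,"wz": 0,"hand": 0},
    {"x": 0,"y": -0.0015,"z": 0,"wx": 0,"wy": 0,"wz": 0,"hand": 0}
  ]
}}

```text
time: 4.2
tool_pos: [0.4477, -0.1504, 0.0777]
tool_rot: [3.142, 0.0, -0.34]
contact_force: [-1.8, -1.5, 0.4]
opening: 0.0005
```

About 3 N and it moves freely, so this looks like the loose lever. I'll keep going along its arc.

Call:
{"api": "move_arm", "payload": {
  "deltas": [
    {"x": 0.0005,"y": -0.002,"z": 0,"wx": 0,"wy": 0,"wz": 0,"hand": 0},
    {"x": 0.001,"y": -0.004,"z": 0,"wx": 0,"wy": 0,"wz": 0,"hand": 0},
    {"x": 0.0015,"y": -0.006,"z": 0,"wx": 0,"wy": 0,"wz": 0,"hand": 0},
    {"x": 0.0025,"y": -0.008,"z": 0,"wx": 0,"wy": 0,"wz": 0,"hand": 0},
    {"x": 0.003,"y": -0.01,"z": 0,"wx": 0,"wy": 0,"wz": 0,"hand": 0},
    {"x": 0.0035,"y": -0.012,"z": 0,"wx": 0,"wy": 0,"wz": 0,"hand": 0}
  ]
}}

```text
time: 4.95
tool_pos: [0.4551, -0.1401, 0.0777]
tool_rot: [3.142, -0.0, -0.34]
contact_force: [-1.7, -1.8, 0.7]
opening: 0.0001
```

Call:
{"api": "move_arm", "payload": {
  "deltas": [
    {"x": 0.0008,"y": -0.0015,"z": 0,"wx": 0,"wy": 0,"wz": 0,"hand": 0},
    {"x": 0.0015,"y": -0.003,"z": 0,"wx": 0,"wy": 0,"wz": 0,"hand": 0},
    {"x": 0.0022,"y": -0.0045,"z": 0,"wx": 0,"wy": 0,"wz": 0,"hand": 0},
    {"x": 0.003,"y": -0.006,"z": 0,"wx": 0,"wy": 0,"wz": 0,"hand": 0}
  ]
}}

```text
time: 5.45
tool_pos: [0.4599, -0.1356, 0.0777]
tool_rot: [3.142, -0.0, -0.341]
contact_force: [-2.2, -1.6, 0.1]
opening: 0.0
```

Call:
{"api": "move_arm", "payload": {
  "deltas": [
    {"x": 0.0003,"y": -0.001,"z": 0,"wx": 0,"wy": 0,"wz": 0,"hand": 0},
    {"x": 0.0006,"y": -0.002,"z": 0,"wx": 0,"wy": 0,"wz": 0,"hand": 0}
  ]
}}

```text
time: 5.7
tool_pos: [0.4611, -0.1339, 0.0777]
tool_rot: [3.142, -0.0, -0.341]
contact_force: [-3.0, -2.0, -0.3]
opening: 0.0
```

Call:
{"api": "move_arm", "payload": {
  "deltas": [
    {"x": 0.0003,"y": -0.0007,"z": 0,"wx": 0,"wy": 0,"wz": 0,"hand": 0},
    {"x": 0.0006,"y": -0.0015,"z": 0,"wx": 0,"wy": 0,"wz": 0,"hand": 0}
  ]
}}

```text
time: 5.95
tool_pos: [0.4622, -0.1327, 0.0777]
tool_rot: [3.141, -0.0, -0.34]
contact_force: [-2.2, -2.0, -0.6]
opening: 0.0001
```

Call:
{"api": "move_arm", "payload": {
  "deltas": [
    {"x": 0.0002,"y": -0.0005,"z": 0,"wx": 0,"wy": 0,"wz": 0,"hand": 0},
    {"x": 0.0004,"y": -0.001,"z": 0,"wx": 0,"wy": 0,"wz": 0,"hand": 0}
  ]
}}

```text
time: 6.2
tool_pos: [0.4629, -0.1319, 0.0777]
tool_rot: [3.142, -0.0, -0.34]
contact_force: [-1.7, -1.8, 1.0]
opening: 0.0007
```

Call:
{"api": "move_arm", "payload": {
  "deltas": [
    {"x": 0.0002,"y": -0.0005,"z": 0,"wx": 0,"wy": 0,"wz": 0,"hand": 0},
    {"x": 0.0003,"y": -0.0008,"z": 0,"wx": 0,"wy": 0,"wz": 0,"hand": 0}
  ]
}}

```text
time: 6.45
tool_pos: [0.4635, -0.1312, 0.0777]
tool_rot: [3.142, -0.0, -0.34]
contact_force: [-2.4, -2.0, 1.0]
opening: 0.0003
```

Call:
{"api": "move_arm", "payload": {
  "deltas": [
    {"x": 0.0002,"y": -0.0005,"z": 0,"wx": 0,"wy": 0,"wz": 0,"hand": 0},
    {"x": 0.0004,"y": -0.001,"z": 0,"wx": 0,"wy": 0,"wz": 0,"hand": 0}
  ]
}}

```text
time: 6.7
tool_pos: [0.4639, -0.1307, 0.0777]
tool_rot: [3.141, 0.0, -0.34]
contact_force: [-5.0, -4.4, 0.4]
opening: 0.0004
```

Call:
{"api": "move_arm", "payload": {
  "deltas": [
    {"x": 0.0002,"y": -0.0005,"z": 0,"wx": 0,"wy": 0,"wz": 0,"hand": 0},
    {"x": 0.0003,"y": -0.0008,"z": 0,"wx": 0,"wy": 0,"wz": 0,"hand": 0}
  ]
}}

```text
time: 6.95
tool_pos: [0.4639, -0.1306, 0.0777]
tool_rot: [3.14, 0.001, -0.34]
contact_force: [-7.3, -6.5, 1.5]
opening: 0.0001
```

Call:
{"api": "move_arm", "payload": {
  "deltas": [
    {"x": 0.0001,"y": -0.0004,"z": 0,"wx": 0,"wy": 0,"wz": 0,"hand": 0},
    {"x": 0.0002,"y": -0.0007,"z": 0,"wx": 0,"wy": 0,"wz": 0,"hand": 0}
  ]
}}

```text
time: 7.2
tool_pos: [0.464, -0.1305, 0.0777]
tool_rot: [3.139, 0.002, -0.34]
contact_force: [-10.4, -10.1, 2.2]
opening: 0.0005
```

Solid at about 14 N after 29 mm of travel. I back off, lift, and go to the middle lever.

Call:
{"api": "move_arm", "payload": {
  "deltas": [
    {"x": 0,"y": 0.012,"z": 0,"wx": 0,"wy": 0,"wz": 0,"hand": 0},
    {"x": 0,"y": 0.012,"z": -0.05,"wx": 0,"wy": 0,"wz": 0,"hand": 0},
    {"x": -0.0255,"y": -0.02,"z": -0.05,"wx": 0,"wy": 0,"wz": 0,"hand": 0},
    {"x": -0.0255,"y": -0.073,"z": -0.05,"wx": 0,"wy": 0,"wz": 0,"hand": 0},
    {"x": -0.0255,"y": -0.073,"z": -0.05,"wx": 0,"wy": 0,"wz": 0,"hand": 0},
    {"x": -0.0255,"y": -0.073,"z": 0,"wx": 0,"wy": 0,"wz": 0,"hand": 0},
    {"x": -0.0255,"y": -0.073,"z": 0,"wx": 0,"wy": 0,"wz": 0,"hand": 0}
  ]
}}

```text
time: 8.07
tool_pos: [0.4632, -0.0519, 0.0755]
tool_rot: [3.141, 0.007, -0.341]
contact_force: [-0.9, -0.5, 0.6]
opening: 0.0004
```

Call:
{"api": "move_arm", "payload": {
  "deltas": [
    {"x": 0,"y": -0.0015,"z": 0,"wx": 0,"wy": 0,"wz": 0,"hand": 0},
    {"x": 0,"y": -0.003,"z": 0,"wx": 0,"wy": 0,"wz": 0,"hand": 0},
    {"x": 0,"y": -0.0045,"z": 0,"wx": 0,"wy": 0,"wz": 0,"hand": 0}
  ]
}}

```text
time: 8.45
tool_pos: [0.4676, -0.0479, 0.0788]
tool_rot: [-3.141, -0.002, -0.341]
contact_force: [0.3, -0.1, 0.2]
opening: 0.0008
```

Call:
{"api": "move_arm", "payload": {
  "deltas": [
    {"x": 0,"y": -0.001,"z": 0,"wx": 0,"wy": 0,"wz": 0,"hand": 0},
    {"x": 0,"y": -0.002,"z": 0,"wx": 0,"wy": 0,"wz": 0,"hand": 0},
    {"x": 0,"y": -0.003,"z": 0,"wx": 0,"wy": 0,"wz": 0,"hand": 0}
  ]
}}

```text
time: 8.82
tool_pos: [0.468, -0.0447, 0.0778]
tool_rot: [3.141, -0.0, -0.34]
contact_force: [-0.5, 0.1, 0.3]
opening: 0.0
```

Call:
{"api": "move_arm", "payload": {
  "deltas": [
    {"x": 0,"y": -0.0007,"z": 0,"wx": 0,"wy": 0,"wz": 0,"hand": 0},
    {"x": 0,"y": -0.0014,"z": 0,"wx": 0,"wy": 0,"wz": 0,"hand": 0}
  ]
}}

```text
time: 9.07
tool_pos: [0.4684, -0.0435, 0.0777]
tool_rot: [3.141, 0.0, -0.34]
contact_force: [0.2, -0.2, 0.1]
opening: 0.0005
```

Call:
{"api": "move_arm", "payload": {
  "deltas": [
    {"x": 0,"y": -0.0007,"z": 0,"wx": 0,"wy": 0,"wz": 0,"hand": 0},
    {"x": 0,"y": -0.0014,"z": 0,"wx": 0,"wy": 0,"wz": 0,"hand": 0}
  ]
}}

```text
time: 9.32
tool_pos: [0.4689, -0.0422, 0.0777]
tool_rot: [3.142, -0.0, -0.341]
contact_force: [-0.0, 0.0, 0.2]
opening: 0.0008
```

Call:
{"api": "move_arm", "payload": {
  "deltas": [
    {"x": 0,"y": -0.0007,"z": 0,"wx": 0,"wy": 0,"wz": 0,"hand": 0},
    {"x": 0,"y": -0.0014,"z": 0,"wx": 0,"wy": 0,"wz": 0,"hand": 0}
  ]
}}

```text
time: 9.57
tool_pos: [0.4694, -0.0408, 0.0777]
tool_rot: [3.142, -0.0, -0.34]
contact_force: [-1.3, -0.1, -0.4]
opening: 0.0002
```

Call:
{"api": "move_arm", "payload": {
  "deltas": [
    {"x": 0,"y": -0.0007,"z": 0,"wx": 0,"wy": 0,"wz": 0,"hand": 0},
    {"x": 0,"y": -0.0014,"z": 0,"wx": 0,"wy": 0,"wz": 0,"hand": 0}
  ]
}}

```text
time: 9.82
tool_pos: [0.4696, -0.04, 0.0777]
tool_rot: [3.14, 0.0, -0.34]
contact_force: [-2.3, -5.4, 0.7]
opening: 0.0005
```

Call:
{"api": "move_arm", "payload": {
  "deltas": [
    {"x": 0,"y": -0.0007,"z": 0,"wx": 0,"wy": 0,"wz": 0,"hand": 0},
    {"x": 0,"y": -0.0014,"z": 0,"wx": 0,"wy": 0,"wz": 0,"hand": 0}
  ]
}}

```text
time: 10.07
tool_pos: [0.4697, -0.0396, 0.0777]
tool_rot: [3.139, 0.001, -0.34]
contact_force: [-5.0, -10.0, 1.5]
opening: 0.0001
```

Call:
{"api": "move_arm", "payload": {
  "deltas": [
    {"x": 0,"y": -0.0007,"z": 0,"wx": 0,"wy": 0,"wz": 0,"hand": 0},
    {"x": 0,"y": -0.0014,"z": 0,"wx": 0,"wy": 0,"wz": 0,"hand": 0}
  ]
}}

```text
time: 10.32
tool_pos: [0.4698, -0.0383, 0.0777]
tool_rot: [3.139, 0.001, -0.34]
contact_force: [-5.6, -10.3, 2.5]
opening: 0.0002
```

Call:
{"api": "move_arm", "payload": {
  "deltas": [
    {"x": 0.0001,"y": -0.0007,"z": 0,"wx": 0,"wy": 0,"wz": 0,"hand": 0},
    {"x": 0.0003,"y": -0.0014,"z": 0,"wx": 0,"wy": 0,"wz": 0,"hand": 0}
  ]
}}

```text
time: 10.58
tool_pos: [0.47, -0.037, 0.0776]
tool_rot: [3.139, 0.003, -0.34]
contact_force: [-7.9, -9.8, 4.3]
opening: 0.0005
```

Call:
{"api": "move_arm", "payload": {
  "deltas": [
    {"x": 0.0001,"y": -0.0007,"z": 0,"wx": 0,"wy": 0,"wz": 0,"hand": 0},
    {"x": 0.0003,"y": -0.0014,"z": 0,"wx": 0,"wy": 0,"wz": 0,"hand": 0}
  ]
}}

```text
time: 10.82
tool_pos: [0.4701, -0.0356, 0.0775]
tool_rot: [3.138, 0.004, -0.34]
contact_force: [-8.9, -8.3, 5.2]
opening: 0.0005
```

Call:
{"api": "move_arm", "payload": {
  "deltas": [
    {"x": 0.0001,"y": -0.0007,"z": 0,"wx": 0,"wy": 0,"wz": 0,"hand": 0},
    {"x": 0.0003,"y": -0.0014,"z": 0,"wx": 0,"wy": 0,"wz": 0,"hand": 0}
  ]
}}

```text
time: 11.08
tool_pos: [0.4703, -0.0343, 0.0775]
tool_rot: [3.138, 0.005, -0.34]
contact_force: [-9.8, -8.7, 5.7]
opening: 0.0003
```

Call:
{"api": "move_arm", "payload": {
  "deltas": [
    {"x": 0.0001,"y": -0.0007,"z": 0,"wx": 0,"wy": 0,"wz": 0,"hand": 0},
    {"x": 0.0003,"y": -0.0014,"z": 0,"wx": 0,"wy": 0,"wz": 0,"hand": 0}
  ]
}}

```text
time: 11.32
tool_pos: [0.4708, -0.0329, 0.0774]
tool_rot: [3.138, 0.006, -0.34]
contact_force: [-10.4, -8.8, 5.5]
opening: 0.0002
```

The middle lever is tight: it gave at about 11 N. Next the left lever, with the tool turned to suit its angle.

Call:
{"api": "move_arm", "payload": {
  "deltas": [
    {"x": 0,"y": 0.012,"z": 0,"wx": 0,"wy": 0,"wz": 0,"hand": 0},
    {"x": 0,"y": 0.012,"z": -0.05,"wx": 0,"wy": 0,"wz": 0,"hand": 0},
    {"x": -0.035,"y": -0.03,"z": -0.05,"wx": 0,"wy": 0,"wz": 9,"hand": 0},
    {"x": -0.035,"y": -0.08,"z": -0.05,"wx": 0,"wy": 0,"wz": 18.3,"hand": 0},
    {"x": -0.035,"y": -0.124,"z": -0.05,"wx": 0,"wy": 0,"wz": 18.3,"hand": 0},
    {"x": -0.035,"y": -0.124,"z": -0.03,"wx": 0,"wy": 0,"wz": 18.3,"hand": 0},
    {"x": -0.035,"y": -0.124,"z": 0,"wx": 0,"wy": 0,"wz": 18.3,"hand": 0},
    {"x": -0.035,"y": -0.124,"z": 0,"wx": 0,"wy": 0,"wz": 18.3,"hand": 0}
  ]
}}

```text
time: 12.32
tool_pos: [0.4808, 0.0965, 0.0762]
tool_rot: [3.139, 0.003, -0.66]
contact_force: [-0.3, -0.0, -0.3]
opening: 0.0006
```

Call:
{"api": "move_arm", "payload": {
  "deltas": [
    {"x": 0,"y": -0.001,"z": 0,"wx": 0,"wy": 0,"wz": 0,"hand": 0},
    {"x": 0,"y": -0.0025,"z": 0,"wx": 0,"wy": 0,"wz": 0,"hand": 0}
  ]
}}

```text
time: 12.58
tool_pos: [0.4847, 0.0984, 0.0789]
tool_rot: [-3.14, -0.002, -0.66]
contact_force: [-0.6, -0.4, 0.6]
opening: 0.0003
```

Call:
{"api": "move_arm", "payload": {
  "deltas": [
    {"x": 0,"y": -0.0015,"z": 0,"wx": 0,"wy": 0,"wz": 0,"hand": 0},
    {"x": 0,"y": -0.003,"z": 0,"wx": 0,"wy": 0,"wz": 0,"hand": 0},
    {"x": 0,"y": -0.0045,"z": 0,"wx": 0,"wy": 0,"wz": 0,"hand": 0},
    {"x": 0,"y": -0.006,"z": 0,"wx": 0,"wy": 0,"wz": 0,"hand": 0}
  ]
}}

```text
time: 13.08
tool_pos: [0.4874, 0.1034, 0.0777]
tool_rot: [3.142, -0.0, -0.66]
contact_force: [0.0, -0.9, 0.4]
opening: 0.0004
```

Call:
{"api": "move_arm", "payload": {
  "deltas": [
    {"x": 0,"y": -0.001,"z": 0,"wx": 0,"wy": 0,"wz": 0,"hand": 0},
    {"x": 0,"y": -0.002,"z": 0,"wx": 0,"wy": 0,"wz": 0,"hand": 0}
  ]
}}

```text
time: 13.32
tool_pos: [0.4886, 0.1049, 0.0776]
tool_rot: [3.141, 0.0, -0.66]
contact_force: [-0.7, -0.2, 0.2]
opening: 0.0004
```

Call:
{"api": "move_arm", "payload": {
  "deltas": [
    {"x": 0,"y": -0.0007,"z": 0,"wx": 0,"wy": 0,"wz": 0,"hand": 0},
    {"x": 0,"y": -0.0014,"z": 0,"wx": 0,"wy": 0,"wz": 0,"hand": 0}
  ]
}}

```text
time: 13.58
tool_pos: [0.4895, 0.106, 0.0777]
tool_rot: [3.142, -0.0, -0.66]
contact_force: [0.9, -0.3, -0.4]
opening: 0.0001
```

Call:
{"api": "move_arm", "payload": {
  "deltas": [
    {"x": 0,"y": -0.0007,"z": 0,"wx": 0,"wy": 0,"wz": 0,"hand": 0},
    {"x": 0,"y": -0.0014,"z": 0,"wx": 0,"wy": 0,"wz": 0,"hand": 0}
  ]
}}

```text
time: 13.82
tool_pos: [0.4902, 0.1069, 0.0777]
tool_rot: [3.141, 0.0, -0.66]
contact_force: [-1.5, -2.1, 0.6]
opening: 0.0005
```

Call:
{"api": "move_arm", "payload": {
  "deltas": [
    {"x": 0,"y": -0.0007,"z": 0,"wx": 0,"wy": 0,"wz": 0,"hand": 0},
    {"x": 0,"y": -0.0014,"z": 0,"wx": 0,"wy": 0,"wz": 0,"hand": 0}
  ]
}}

```text
time: 14.08
tool_pos: [0.4904, 0.1072, 0.0776]
tool_rot: [3.139, 0.001, -0.659]
contact_force: [-4.0, -6.8, 3.3]
opening: 0.0005
```

Call:
{"api": "move_arm", "payload": {
  "deltas": [
    {"x": 0,"y": -0.0007,"z": 0,"wx": 0,"wy": 0,"wz": 0,"hand": 0},
    {"x": 0,"y": -0.0014,"z": 0,"wx": 0,"wy": 0,"wz": 0,"hand": 0}
  ]
}}

```text
time: 14.32
tool_pos: [0.4908, 0.1082, 0.0776]
tool_rot: [3.138, 0.001, -0.66]
contact_force: [-4.8, -6.8, 4.5]
opening: 0.0003
```

Call:
{"api": "move_arm", "payload": {
  "deltas": [
    {"x": 0,"y": -0.0007,"z": 0,"wx": 0,"wy": 0,"wz": 0,"hand": 0},
    {"x": 0,"y": -0.0014,"z": 0,"wx": 0,"wy": 0,"wz": 0,"hand": 0}
  ]
}}

```text
time: 14.58
tool_pos: [0.4913, 0.1094, 0.0775]
tool_rot: [3.138, 0.002, -0.66]
contact_force: [-5.7, -6.0, 5.1]
opening: 0.0002
```

Call:
{"api": "move_arm", "payload": {
  "deltas": [
    {"x": 0,"y": -0.0007,"z": 0,"wx": 0,"wy": 0,"wz": 0,"hand": 0},
    {"x": 0,"y": -0.0014,"z": 0,"wx": 0,"wy": 0,"wz": 0,"hand": 0}
  ]
}}

```text
time: 14.82
tool_pos: [0.4918, 0.1106, 0.0775]
tool_rot: [3.138, 0.002, -0.66]
contact_force: [-7.3, -5.5, 5.7]
opening: 0.0006
```

Call:
{"api": "move_arm", "payload": {
  "deltas": [
    {"x": 0,"y": -0.0007,"z": 0,"wx": 0,"wy": 0,"wz": 0,"hand": 0},
    {"x": 0,"y": -0.0014,"z": 0,"wx": 0,"wy": 0,"wz": 0,"hand": 0},
    {"x": 0,"y": -0.0021,"z": 0,"wx": 0,"wy": 0,"wz": 0,"hand": 0}
  ]
}}

```text
time: 15.2
tool_pos: [0.4928, 0.1124, 0.0775]
tool_rot: [3.137, 0.003, -0.66]
contact_force: [-8.9, -5.7, 5.8]
opening: 0.0002
```

All three tried: left gave at about 8 N, middle at about 11 N (both tight), right at about 3 N (loose, now home). I go to view the red ring, turning the jaws to lie along world x.

Call:
{"api": "move_arm", "payload": {
  "deltas": [
    {"x": 0,"y": 0.012,"z": 0,"wx": 0,"wy": 0,"wz": 0,"hand": 0},
    {"x": 0,"y": 0.012,"z": -0.06,"wx": 0,"wy": 0,"wz": 0,"hand": 0},
    {"x": 0,"y": 0,"z": -0.12,"wx": 0,"wy": 0,"wz": -10,"hand": 0},
    {"x": -0.04,"y": -0.04,"z": -0.15,"wx": 0,"wy": 0,"wz": -20,"hand": 0.65},
    {"x": -0.08,"y": -0.08,"z": -0.15,"wx": 0,"wy": 0,"wz": -30,"hand": 0.65},
    {"x": -0.12,"y": -0.11,"z": -0.15,"wx": 0,"wy": 0,"wz": -40,"hand": 0.65},
    {"x": -0.14,"y": -0.125,"z": -0.15,"wx": 0,"wy": 0,"wz": -50,"hand": 0.65},
    {"x": -0.14,"y": -0.125,"z": -0.15,"wx": 0,"wy": 0,"wz": -60,"hand": 0.65}
  ]
}}

```text
time: 16.2
tool_pos: [0.4603, 0.2995, 0.2275]
tool_rot: [-3.141, -0.001, 0.396]
contact_force: [-0.3, -0.8, -0.0]
opening: 0.0457
```

Call:
{"api": "move_arm", "payload": {
  "deltas": [
    {"x": 0,"y": 0,"z": 0,"wx": 0,"wy": 0,"wz": -10,"hand": 0.65},
    {"x": 0,"y": 0,"z": 0,"wx": 0,"wy": 0,"wz": -20,"hand": 0.65},
    {"x": 0,"y": 0,"z": 0,"wx": 0,"wy": 0,"wz": -30,"hand": 0.65},
    {"x": 0,"y": 0,"z": 0,"wx": 0,"wy": 0,"wz": -40,"hand": 0.65},
    {"x": 0,"y": 0,"z": 0,"wx": 0,"wy": 0,"wz": -50,"hand": 0.65},
    {"x": 0,"y": 0,"z": 0,"wx": 0,"wy": 0,"wz": -60,"hand": 0.65},
    {"x": 0,"y": 0,"z": 0,"wx": 0,"wy": 0,"wz": -67.8,"hand": 0.65},
    {"x": 0,"y": 0,"z": 0,"wx": 0,"wy": 0,"wz": -67.8,"hand": 0.65}
  ]
}}

```text
time: 17.2
tool_pos: [0.4611, 0.2975, 0.2276]
tool_rot: [3.141, -0.0, 1.569]
contact_force: [-0.3, 0.9, -0.5]
opening: 0.0594
```

```bash
python3 look.py w3; python3 - <<'E'
from h import *; import pickle
p=pickle.load(open("w2.pkl","rb"))
for u in [(283,122),(156,147),(40,169)]: print("pin tip",ray("wrist",u,.101,p).round(4))
E
```

```text
{'time': np.float64(17.2), 'tool_pos': array([0.4611, 0.2975, 0.2276]), 'tool_rot': array([ 3.1413e+00, -3.0000e-04,  1.5692e+00]), 'contact_force': array([-0.265 ,  0.9294, -0.4987]), 'opening': np.float64(0.0594)}
orange [355.8 313.5] [351 311  11   5  39] [0.5073 0.1345 0.09  ]
red [317.8 116.5] [304 102  28  30 478] [0.4604 0.3693 0.018 ]
pin tip [ 0.5166 -0.1572  0.101 ]
pin tip [ 0.5358 -0.029   0.101 ]
pin tip [0.5549 0.0935 0.101 ]
```

View pics/w3.png

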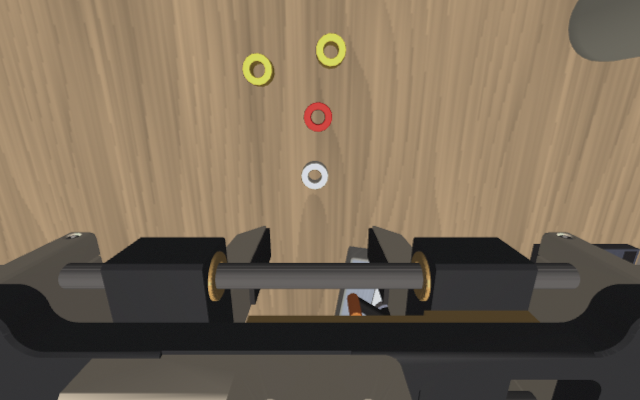

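Red ring seen at (318,117), i.e. about (0.4605, 0.368). I grip once along x to centre it, and later again along y.

Call:
{"api": "move_arm", "payload": {
  "deltas": [
    {"x": 0.035,"y": 0,"z": 0.03,"wx": 0,"wy": 0,"wz": 0,"hand": 0.65},
    {"x": 0.0705,"y": -0.0005,"z": 0.07,"wx": 0,"wy": 0,"wz": 0,"hand": 0.65},
    {"x": 0.0705,"y": -0.0005,"z": 0.12,"wx": 0,"wy": 0,"wz": 0,"hand": 0.65},
    {"x": 0.0705,"y": -0.0005,"z": 0.17,"wx": 0,"wy": 0,"wz": 0,"hand": 0.65},
    {"x": 0.0705,"y": -0.0005,"z": 0.205,"wx": 0,"wy": 0,"wz": 0,"hand": 0.65},
    {"x": 0.0705,"y": -0.0005,"z": 0.219,"wx": 0,"wy": 0,"wz": 0,"hand": 0.65},
    {"x": 0.0705,"y": -0.0005,"z": 0.219,"wx": 0,"wy": 0,"wz": 0,"hand": 0.65}
  ]
}}

```text
time: 18.12
tool_pos: [0.4606, 0.3681, 0.0085]
tool_rot: [-3.141, 0.0, 1.569]
contact_force: [-0.6, -0.6, 0.4]
opening: 0.0596
```

Call:
{"api": "move_arm", "payload": {
  "grip_force": 8,
  "deltas": [
    {"x": 0,"y": 0,"z": 0,"wx": 0,"wy": 0,"wz": 0,"hand": 0.3},
    {"x": 0,"y": 0,"z": 0,"wx": 0,"wy": 0,"wz": 0,"hand": 0.3},
    {"x": 0,"y": 0,"z": 0,"wx": 0,"wy": 0,"wz": 0,"hand": 0.3},
    {"x": 0,"y": 0,"z": 0,"wx": 0,"wy": 0,"wz": 0,"hand": 0.3}
  ]
}}

```text
time: 18.62
tool_pos: [0.461, 0.3685, 0.0096]
tool_rot: [3.14, -0.001, 1.571]
contact_force: [-1.7, -0.9, 6.1]
opening: 0.035
```

Call:
{"api": "move_arm", "payload": {
  "deltas": [
    {"x": 0,"y": 0,"z": 0,"wx": 0,"wy": 0,"wz": 0,"hand": 0.6},
    {"x": 0,"y": 0,"z": 0,"wx": 0,"wy": 0,"wz": 0,"hand": 0.6},
    {"x": 0,"y": 0,"z": 0,"wx": 0,"wy": 0,"wz": 10,"hand": 0.6},
    {"x": 0,"y": 0,"z": 0,"wx": 0,"wy": 0,"wz": 20,"hand": 0.6},
    {"x": 0,"y": 0,"z": 0,"wx": 0,"wy": 0,"wz": 30,"hand": 0.6},
    {"x": 0,"y": 0,"z": 0,"wx": 0,"wy": 0,"wz": 40,"hand": 0.6},
    {"x": 0,"y": 0,"z": 0,"wx": 0,"wy": 0,"wz": 50,"hand": 0.6},
    {"x": 0,"y": 0,"z": 0,"wx": 0,"wy": 0,"wz": 60,"hand": 0.6}
  ]
}}

```text
time: 19.62
tool_pos: [0.4604, 0.3681, 0.0083]
tool_rot: [3.142, 0.001, 0.518]
contact_force: [1.3, -0.5, 1.1]
opening: 0.0554
```

Call:
{"api": "move_arm", "payload": {
  "deltas": [
    {"x": 0,"y": 0,"z": 0,"wx": 0,"wy": 0,"wz": 10,"hand": 0.6},
    {"x": 0,"y": 0,"z": 0,"wx": 0,"wy": 0,"wz": 20,"hand": 0.6},
    {"x": 0,"y": 0,"z": 0,"wx": 0,"wy": 0,"wz": 30,"hand": 0.6},
    {"x": 0,"y": 0,"z": 0,"wx": 0,"wy": 0,"wz": 30,"hand": 0.6}
  ]
}}

```text
time: 20.12
tool_pos: [0.4604, 0.3681, 0.0084]
tool_rot: [3.141, 0.0, 0.001]
contact_force: [-0.4, -0.5, 0.2]
opening: 0.055
```

Call:
{"api": "move_arm", "payload": {
  "grip_force": 8,
  "deltas": [
    {"x": 0,"y": 0,"z": 0,"wx": 0,"wy": 0,"wz": 0,"hand": 0.3},
    {"x": 0,"y": 0,"z": 0,"wx": 0,"wy": 0,"wz": 0,"hand": 0.3},
    {"x": 0,"y": 0,"z": 0,"wx": 0,"wy": 0,"wz": 0,"hand": 0.3},
    {"x": 0,"y": 0,"z": 0,"wx": 0,"wy": 0,"wz": 0,"hand": 0.3}
  ]
}}

```text
time: 20.62
tool_pos: [0.4606, 0.3682, 0.0086]
tool_rot: [3.141, -0.0, 0.0]
contact_force: [-0.5, 0.2, -0.4]
opening: 0.0347
```

Call:
{"api": "move_arm", "payload": {
  "deltas": [
    {"x": 0,"y": 0,"z": -0.05,"wx": 0,"wy": 0,"wz": 0,"hand": 0.3},
    {"x": 0,"y": 0,"z": -0.11,"wx": 0,"wy": 0,"wz": 0,"hand": 0.3},
    {"x": 0,"y": 0.05,"z": -0.17,"wx": 0,"wy": 0,"wz": 0,"hand": 0.3},
    {"x": -0.01,"y": 0.11,"z": -0.2,"wx": 0,"wy": 0,"wz": 0,"hand": 0.3},
    {"x": -0.02,"y": 0.17,"z": -0.2,"wx": 0,"wy": 0,"wz": 0,"hand": 0.3},
    {"x": -0.03,"y": 0.23,"z": -0.2,"wx": 0,"wy": 0,"wz": 0,"hand": 0.3},
    {"x": -0.03,"y": 0.29,"z": -0.2,"wx": 0,"wy": 0,"wz": 0,"hand": 0.3},
    {"x": -0.03,"y": 0.35,"z": -0.2,"wx": 0,"wy": 0,"wz": 0,"hand": 0.3}
  ]
}}

```text
time: 21.62
tool_pos: [0.4301, 0.0255, 0.2091]
tool_rot: [3.141, -0.001, 0.001]
contact_force: [1.1, -0.7, -0.6]
opening: 0.0351
```

Call:
{"api": "move_arm", "payload": {
  "deltas": [
    {"x": 0,"y": 0.06,"z": 0,"wx": 0,"wy": 0,"wz": 0,"hand": 0.3},
    {"x": 0,"y": 0.12,"z": 0,"wx": 0,"wy": 0,"wz": 0,"hand": 0.3},
    {"x": 0,"y": 0.16,"z": 0,"wx": 0,"wy": 0,"wz": 0,"hand": 0.3},
    {"x": 0,"y": 0.175,"z": 0,"wx": 0,"wy": 0,"wz": 0,"hand": 0.3},
    {"x": 0,"y": 0.175,"z": 0,"wx": 0,"wy": 0,"wz": 0,"hand": 0.3}
  ]
}}

```text
time: 22.25
tool_pos: [0.4304, -0.1478, 0.2086]
tool_rot: [-3.141, 0.0, -0.001]
contact_force: [0.6, 0.1, -0.7]
opening: 0.0347
```

```bash
python3 look.py w4; python3 -c "
import cv2; im=cv2.imread('pics/w4.png'); cv2.imwrite('pics/w4c.png',cv2.resize(im[80:320,200:440],None,fx=2.5,fy=2.5,interpolation=cv2.INTER_CUBIC))
from h import *; import pickle
p=pickle.load(open('w4.pkl','rb')); print(proj('wrist',np.array([.5166,-.1572,.101]),p))"
```

```text
{'time': np.float64(22.25), 'tool_pos': array([ 0.4304, -0.1478,  0.2086]), 'tool_rot': array([-3.1412e+00,  2.0000e-04, -1.4000e-03]), 'contact_force': array([ 0.5591,  0.1375, -0.6712]), 'opening': np.float64(0.0347)}
orange [ 26.3 113.2] [  4 105  53  17 651] [0.5063 0.1277 0.09  ]
orange [179.  142.8] [164 136  33  16 398] [ 0.4786 -0.0121  0.09  ]
orange [276.3 153. ] [267 145  19  17 238] [ 0.4688 -0.1058  0.09  ]
red [319.1 239.6] [ 288  212   62   51 2107] [ 0.3422 -0.1474  0.018 ]
[329.85044978 100.82627293]
```

View pics/w4c.png

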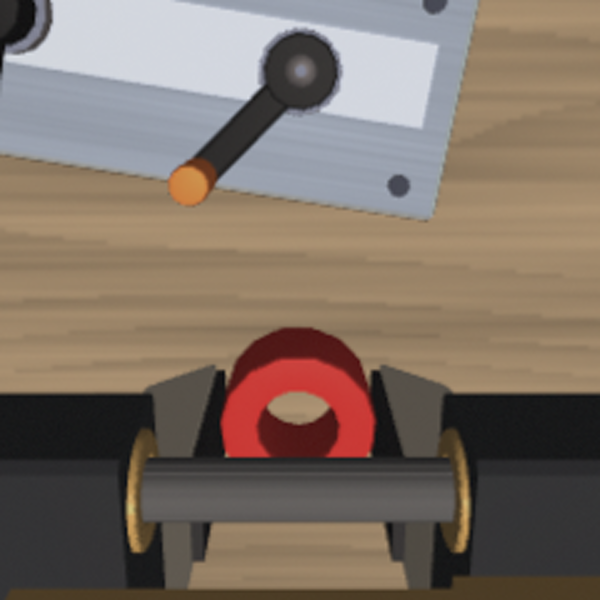

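The crop shows the pin at full-image pixel (320.4,108), seen almost end-on, and the red ring level between the pads.

```bash
python3 - <<'E'
from h import *; import pickle
p=pickle.load(open('w4.pkl','rb')); im=cv2.imread('pics/w4.png')
g=cv2.cvtColor(im,cv2.COLOR_BGR2GRAY); sub=g[88:128,300:340]; 
c=np.array(np.nonzero((g<75)[88:120,304:338])); 
roi=g[92:124,304:337]; m=(roi<75).astype(np.uint8)
n,l,s,ce=cv2.connectedComponentsWithStats(m); print(s[:,4],ce)
circ=cv2.HoughCircles(cv2.resize(g[80:140,285:355],None,fx=4,fy=4,interpolation=cv2.INTER_CUBIC),cv2.HOUGH_GRADIENT,1,200,param1=120,param2=15,minRadius=40,maxRadius=75)
q=circ[0,0]; h=(285+(q[0]-1.5)/4,80+(q[1]-1.5)/4); print("hub",h,q[2]/4,ray("wrist",h,.074,p).round(4))
w=np.clip(g[100:116,312:329].astype(float)-75,0,None); ys,xs=np.mgrid[100:116,312:329]; t=((w*xs).sum()/w.sum(),(w*ys).sum()/w.sum()); print("pin",t,ray("wrist",t,.1,p).round(4))
# ring top face in hand
hsv=cv2.cvtColor(im,cv2.COLOR_BGR2HSV); mm=cv2.inRange(hsv,(0,150,170),(6,255,255)); y,x=np.nonzero(mm[200:275,270:370]); print("ring face x", x.min()+270,x.max()+270,y.min()+200)
ztop=.2086+.0136; print("expect ring face centre",proj("wrist",np.array([.4304,-.1478,ztop]),p), "edges",proj("wrist",np.array([.4304,-.1298,ztop]),p),proj("wrist",np.array([.4304,-.1658,ztop]),p),"front",proj("wrist",np.array([.4484,-.1478,ztop]),p))
E
```

```text
[399 657] [[18.20551378 12.71428571]
 [14.66057839 17.19178082]]
hub (np.float32(318.75), np.float32(107.75)) 15.825 [ 0.5111 -0.1473  0.074 ]
pin (np.float64(320.44953759549657), np.float64(107.63289103337354)) [ 0.5108 -0.1488  0.1   ]
ring face x 289 348 224
expect ring face centre [319.40463297 253.42297007] edges [287.56630425 253.43227073] [351.25851638 253.41366488] front [319.38255022 223.78681842]
```

Call:
{"api": "move_arm", "payload": {
  "deltas": [
    {"x": 0.04,"y": 0.0007,"z": 0.01,"wx": 0,"wy": 0,"wz": 0,"hand": 0.3},
    {"x": 0.075,"y": 0.0007,"z": 0.03,"wx": 0,"wy": 0,"wz": 0,"hand": 0.3},
    {"x": 0.0806,"y": 0.0007,"z": 0.06,"wx": 0,"wy": 0,"wz": 0,"hand": 0.3},
    {"x": 0.0806,"y": 0.0007,"z": 0.088,"wx": 0,"wy": 0,"wz": 0,"hand": 0.3},
    {"x": 0.0806,"y": 0.0007,"z": 0.09,"wx": 0,"wy": 0,"wz": 0,"hand": 0.3},
    {"x": 0.0806,"y": 0.0007,"z": 0.09,"wx": 0,"wy": 0,"wz": 0,"hand": 0.3}
  ]
}}

```text
time: 23.05
tool_pos: [0.5116, -0.1476, 0.1196]
tool_rot: [3.141, -0.001, 0.001]
contact_force: [0.4, 0.2, 0.5]
opening: 0.0355
```

Call:
{"api": "move_arm", "payload": {
  "deltas": [
    {"x": 0,"y": 0,"z": 0.004,"wx": 0,"wy": 0,"wz": 0,"hand": 0.3},
    {"x": 0,"y": 0,"z": 0.008,"wx": 0,"wy": 0,"wz": 0,"hand": 0.3},
    {"x": 0,"y": 0,"z": 0.012,"wx": 0,"wy": 0,"wz": 0,"hand": 0.3},
    {"x": 0,"y": 0,"z": 0.016,"wx": 0,"wy": 0,"wz": 0,"hand": 0.3}
  ]
}}

```text
time: 23.55
tool_pos: [0.5111, -0.1486, 0.1025]
tool_rot: [3.142, -0.0, -0.0]
contact_force: [0.1, -0.0, -0.4]
opening: 0.035
```

Call:
{"api": "move_arm", "payload": {
  "deltas": [
    {"x": 0,"y": 0,"z": 0.004,"wx": 0,"wy": 0,"wz": 0,"hand": 0.3},
    {"x": 0,"y": 0,"z": 0.008,"wx": 0,"wy": 0,"wz": 0,"hand": 0.3},
    {"x": 0,"y": 0,"z": 0.012,"wx": 0,"wy": 0,"wz": 0,"hand": 0.3},
    {"x": 0,"y": 0,"z": 0.016,"wx": 0,"wy": 0,"wz": 0,"hand": 0.3},
    {"x": 0,"y": 0,"z": 0.0185,"wx": 0,"wy": 0,"wz": 0,"hand": 0.3},
    {"x": 0,"y": 0,"z": 0.0185,"wx": 0,"wy": 0,"wz": 0,"hand": 0.3}
  ]
}}

```text
time: 24.3
tool_pos: [0.5111, -0.1485, 0.084]
tool_rot: [-3.142, 0.0, -0.0]
contact_force: [-0.2, 0.1, -0.9]
opening: 0.0347
```

Call:
{"api": "move_arm", "payload": {
  "deltas": [
    {"x": 0,"y": 0,"z": 0,"wx": 0,"wy": 0,"wz": 0,"hand": 0.55},
    {"x": 0,"y": 0,"z": 0,"wx": 0,"wy": 0,"wz": 0,"hand": 0.55},
    {"x": 0,"y": 0,"z": 0,"wx": 0,"wy": 0,"wz": 0,"hand": 0.55},
    {"x": 0,"y": 0,"z": -0.02,"wx": 0,"wy": 0,"wz": 0,"hand": 0.55},
    {"x": 0,"y": 0,"z": -0.06,"wx": 0,"wy": 0,"wz": 0,"hand": 0.55},
    {"x": 0,"y": 0,"z": -0.11,"wx": 0,"wy": 0,"wz": 0,"hand": 0.55},
    {"x": -0.05,"y": 0,"z": -0.125,"wx": 0,"wy": 0,"wz": 0,"hand": 0.55},
    {"x": -0.0806,"y": 0,"z": -0.125,"wx": 0,"wy": 0,"wz": 0,"hand": 0.55}
  ]
}}

```text
time: 25.3
tool_pos: [0.4296, -0.1486, 0.2107]
tool_rot: [3.14, -0.002, 0.0]
contact_force: [0.0, -0.7, 0.6]
opening: 0.0505
```

```bash
python3 look.py w5; python3 -c "
import cv2; im=cv2.imread('pics/w5.png'); cv2.imwrite('pics/w5c.png',cv2.resize(im[30:230,0:400],None,fx=2,fy=2,interpolation=cv2.INTER_CUBIC))
from h import *
im=viewer.read_camera('top')
for c,s in blobs(im,(45,100,40),(80,255,255),6):print('green',c,s[4])
for c,s in blobs(im,(0,150,80),(5,255,255),6):print('red',c,s[4],ray('top',c,.092).round(4))"
```

```text
{'time': np.float64(25.3), 'tool_pos': array([ 0.4296, -0.1486,  0.2107]), 'tool_rot': array([ 3.14e+00, -2.40e-03,  1.00e-04]), 'contact_force': array([ 0.0032, -0.6654,  0.5901]), 'opening': np.float64(0.0505)}
orange [ 26.8 112.3] [  4 104  53  17 647] [0.5063 0.1279 0.09  ]
orange [178.8 142. ] [165 135  32  16 390] [ 0.4786 -0.012   0.09  ]
orange [275.6 152.1] [267 145  18  16 233] [ 0.4688 -0.1058  0.09  ]
red [318.4 105.7] [300  87  38  39 853] [ 0.514  -0.1478  0.018 ]
red [165.87179487  76.87179487] 39 [0.8622 0.5326 0.092 ]
```

View pics/w5c.png

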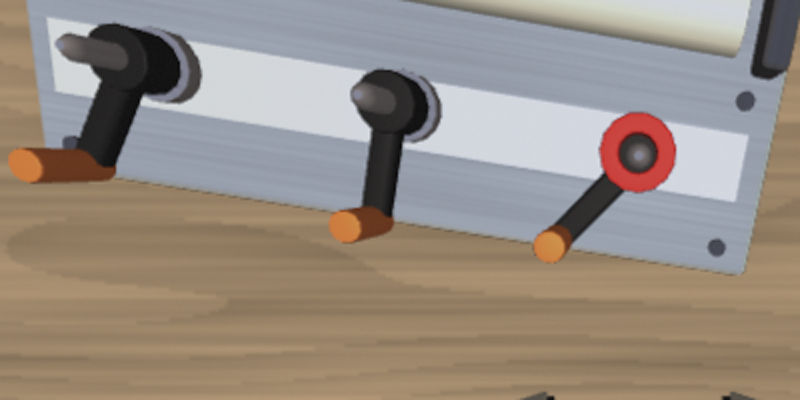

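The ring sits round the pin with the pin centred in it. I'll check each lever's turn by comparing the fixed cameras before and after.

```bash
python3 - <<'E'
from h import *
for n,z in(("top",.096),("scene",.093)):
    a=cv2.imread(f"pics/{n}0.png")[:,:,::-1].copy(); b=viewer.read_camera(n); cv2.imwrite(f"pics/{n}1.png",b[:,:,::-1])
    for t,im in(("before",a),("after",b)):
        for c,s in blobs(im,(3,150,120),(18,255,255),6):
            X=ray(n,c,z)
            if .42<X[0]<.55 and -.2<X[1]<.2: print(n,t,c.round(1),s[4],X[:2].round(4))
        for c,s in blobs(im,(45,100,40),(80,255,255),6): print(n,t,"green",c.round(1))
    bl=blobs(b,(0,150,80),(5,255,255),20)+blobs(b,(172,150,80),(180,255,255),20); print("red",[(c.round(1),s[4],ray(n,c,.09).round(3)) for c,s in bl])
E
```

```text
top before [279.1 213.1] 15 [0.5026 0.1289]
top before [329.8 229.5] 13 [ 0.4783 -0.0157]
top before [370.7 245.2] 14 [ 0.452  -0.1312]
top before green [449.  242.5]
top after [277.9 212.2] 18 [0.5048 0.1326]
top after [327.8 229.2] 18 [ 0.4781 -0.01  ]
red [(array([165.8,  76.8]), np.int32(38), array([0.864, 0.534, 0.09 ]))]
scene before [339.9 173.6] 30 [0.5027 0.1327]
scene before [295.4 196.4] 29 [ 0.4747 -0.0123]
scene before [255.1 216.8] 37 [ 0.4513 -0.1289]
scene before green [195.4 313.2]
scene after [341.4 173.9] 36 [0.5067 0.1344]
scene after [297.6 195.6] 33 [ 0.4768 -0.0063]
scene after [267.3 214.6] 39 [ 0.4683 -0.1045]
scene after [261.7 229.7] 9 [ 0.4951 -0.1479]
scene after green [195.5 313.2]
red [(array([514.9, 123.8]), np.int32(38), array([0.761, 0.68 , 0.09 ])), (array([266.8, 235. ]), np.int32(171), array([ 0.514, -0.15 ,  0.09 ]))]
```

```bash
python3 -c "
from cell import robot; print(robot.hand_in())"
```

```text
the job is handed in; nothing more can be done
None
```

I tried all three levers. The right-hand one (most −y) was the loose one, and the red ring is now on its pin. The job is handed in; no verdict was reported.

| Lever | Force to start | How far it turned |
|---|---|---|
| Right (loose) | about 3 N | about 0.50 rad, came up solid at 14–15 N |
| Middle | about 11 N | about 0.10 rad, left short of its stop |
| Left | about 8 N | about 0.07 rad, left short of its stop |

- **Lever checks:** the turns come from comparing the fixed cameras before and after. For the left and middle levers the top and scene cameras agree within about 1 mm of post travel. The right post was seen by the scene camera only, which agrees with the tool travel.
- **Left lever:** the cameras show it moved about 4.3 mm, while the tool moved about 6.4 mm. I took the camera figure, which is still well over the 0.04 rad needed.
- **Ring:** it went down over the pin with no measurable resistance. The last wrist picture shows it flat and centred round the pin. I worked out its height from the release height rather than measuring it; its centre should be at most 12.5 mm above the hub, against the 7–15 mm allowed.
- **Bystanders:** the green ring has not moved in the scene view. The arm never went near the bowl, though I did not measure the bowl afterwards.
- **End state:** the gripper is clear, with no contact force, and the run took about 25 s of the 72 s allowed.

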